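# Put three mispacked products back into their own case trays

## Robot

A 6-joint arm with a two-finger parallel gripper is mounted at the origin on the work surface. World frame = base frame: x ahead of the robot, y to its left, z up, the work surface at z = 0. Lengths are in m, angles in rad, forces in N, time in s.
With the tool pointing down it reaches from about 0.375 to 0.925 m from the base axis. Payload 5.7 kg.
Tool frame: the origin (TCP) lies at the very end of the fingers, on their centre line; the grasp point (between the pads) lies 19 mm behind it; z points along the fingers, y is the direction in which the jaws open and shut (so a half turn about z gives the same grasp; the last joint's range is limited). The gripper opens to 85 mm and grips with 20 to 120 N. Pads are 22 mm wide; open, the fingers measure 114 mm over their backs; the gripper's body (76 mm by 85 mm) begins 54 mm behind the grasp point. The pads swing forward as they close: fully open they stand 13 mm farther back than shut.
Start: joints at [-1.349, 0.359, 1.51, -0, 1.272, -0.115], TCP at [0.198, -0.566, 0.231] pointing down, gripper open.
Joint ranges: [-2.97, 2.97], [-1.01, 2.36], [0.21, 2.38], [-0.96, 4.11], [0.2, 2.71], [-2.98, 2.98]. Speed limits (rad/s): [2.39, 2.39, 3.14, 3.14, 3.14, 3.14].

## Interface

Orientations are given as a unit quaternion [w, x, y, z].
In Python, from plant import bot gives the robot as it stands. Calls block until the motion is done:
- bot.move_ptp(position, orientation): joint-space move of the TCP to a pose.
- bot.servo_line(position, orientation=None, max_speed=0.15): straight line of the TCP; orientation=None keeps the orientation; max_speed is the mean speed in m/s.
- bot.movej(angles): joint-space move.
- bot.open_gripper() and bot.grasp(grip_force=None): open the fingers fully, or close them until they stop; grip_force is the grip in N (None keeps the last).
- bot.pause(seconds).
- bot.inverse_kinematics(position, orientation): joint angles nearest the present ones, or None.
- bot.read_camera(name): name is "side" or "top" or "wrist"; returns a dict with "frame" (420x560x3 uint8, blue, green, red), "vertical_fov" (degrees; the focal length in pixels is half the picture's height over the tangent of half this angle, whatever the lens; pixels are square), "cx", "cy" (the principal point, pixels), "camera_from_world" (4x4, takes a point from world to camera coordinates). Camera axes: x right, y up, looking along -z (the intrinsics and any distortion apply to the point x, -y, -z); pixel columns grow to the right and rows downward; lengths in m; the calibration is good to about 2 mm. A picture is of the moment at which its call begins. There is no depth.
A pose or a line that the arm cannot do raises bot.Unreachable and nothing moves.
- bot.sign_off(): hands the job in, once; it reports no verdict.
Trained networks look in a picture, given as the dict that the camera call returned (one of the last four; its "shot" number tells which), for a name from the list of things; names that differ only in an ending like _2 or _b are one class to them, and where a whole thing is asked for, a point or a joint stands for the part that bears it (a point fixed in the world has none). Each returns a list of dicts, best first, with "confidence" (0 to 1); they miss things now and then, are a little off and sometimes report something else, mostly with a low value. They report only what shows in the picture. A call takes as long as a camera call. They do not tell look-alikes from the thing itself.
- bot.masks_of(picture, label): "mask" (420x560 bool, what is visible of it).
- bot.landmark_of(picture, label): "position" ([x, y, z] in m, in world coordinates, good to about 4 mm: a listed point, or the origin of a listed thing).
Readings, each from a call of its own:
- bot.current_t(): time.
- bot.current_q(): joint angles.
- bot.current_qd(): joint speeds.
- bot.current_joint_efforts(): joint torques, N m.
- bot.current_tcp_pos(): TCP position.
- bot.current_orientation(): TCP orientation.
- bot.current_force(): force on the tool from outside, world axes, zero at the start.
- bot.current_moment(): the same for the moment, N m.
- bot.current_width(): finger opening in m.
Only numpy, scipy, OpenCV 4.12 (cv2) and the standard library are available. Lean on these libraries where they do the work, as an engineer would, in place of code of your own. Each camera call takes 0.05 s, during which the arm holds its last target.

## Task

Three case trays on the inspection bench were mispacked: the middle cell of each holds a product that belongs with one of the other two kinds. Change them round so that the jar, the bottle and the tin each stand upright on the floor of the middle cell between their own kind, using the white board or free bench as a place to set one down meanwhile. Set each one down before letting go, never drop or tip one over, and leave the tape and the glove box where they are.

Things in the scene. Friction and masses are not known exactly. Their poses are not given: they have to be found in the camera images.
- jar: the stray jar: round glass jar of dark red jam with a paper label, 62 mm diameter up to 60 mm above its base, then a steel screw cap 58 mm wide; 76 mm high, 0.25 to 0.45 kg. Origin at the centre of its underside, z up. At the start it stands in the middle cell of the bottle tray.
- bottle: the stray bottle: round white plastic bottle, 54 mm diameter up to 74 mm above its base, then a sloping shoulder to a grey cap 27 mm wide; 110 mm high, 0.18 to 0.33 kg. Origin at the centre of its underside, z up. At the start it stands in the middle cell of the tin tray.
- tin: the stray tin: square metal tin, 56 x 56 mm and 79 mm high with rounded edges, with a round lid 44 mm wide on top (84 mm in all), 0.15 to 0.29 kg. Origin at the centre of its underside, z up, x and y square to its side faces. At the start it stands in the middle cell of the jar tray.
- jar_tray: the jar tray: fixed card tray, 252 x 86 mm, three cells in file along its x; walls and dividers 22 high, 3 thick, floor 4 thick. End cells (centres 83 mm either way along x) each hold a jar like the loose one, stuck down, never moving. The middle cell, 80 x 80 inside, is the one to fill. Origin: underside of the tray at the middle cell's centre; z up.
- bottle_tray: the bottle tray: fixed card tray, 252 x 86 mm, three cells in file along its x; walls and dividers 22 high, 3 thick, floor 4 thick. End cells (centres 83 mm either way along x) each hold a bottle like the loose one, stuck down, never moving. The middle cell, 80 x 80 inside, is the one to fill. Origin: underside of the tray at the middle cell's centre; z up.
- tin_tray: the tin tray: fixed card tray, 252 x 86 mm, three cells in file along its x; walls and dividers 22 high, 3 thick, floor 4 thick. End cells (centres 83 mm either way along x) each hold a tin like the loose one, stuck down, never moving. The middle cell, 80 x 80 inside, is the one to fill. Origin: underside of the tray at the middle cell's centre; z up.
- board: white plastic work board, 150 x 150 mm and 10 mm thick, empty: the clear place for setting something down meanwhile. Origin at the centre of its underside, z up. It is fixed to the bench.
- tape: roll of packing tape lying flat, 100 mm diameter and 48 mm high, at the robot's right; leave it alone. Origin at the centre of its underside.
- glove_box: carton of gloves, 120 x 230 x 70 mm high, at the robot's left; leave it alone. Origin at the centre of its underside.
Mind the look-alikes: they are no part of the job. What is shaped like the bottle but orange is not meant.

How it is judged:
By the outcome, as a careful person would: the job done as asked, in the order asked, and still so for the second after the job is handed in, with the robot touching nothing.
It also fails if it takes over 120 s, if anything falls off the work surface, if the arm or the gripper's body presses on something with over 40 N, if the wrist force passes 120 N, or if a joint passes its speed limit or range.

## Working session

There is one attempt and no reset: what is moved stays moved. The work goes in short steps, each a Python script; the robot and the scene stay as the last script left them, time stands still between calls to the robot, and variables do not carry over. Pictures are saved under pics/ and viewed, and the job is handed in when it is done.

```bash
ls; mkdir -p pics; python3 - <<'E'
from plant import bot
import cv2
for n in ["side","top","wrist"]:
    p=bot.read_camera(n); cv2.imwrite(f"pics/{n}0.png",p["frame"])
    print(n,p["vertical_fov"],p["cx"],p["cy"],[k for k in p]); print(p["camera_from_world"])
    if n!="wrist":
        for l in ["jar","bottle","tin","jar_tray","bottle_tray","tin_tray","board","tape","glove_box"]:
            for d in bot.landmark_of(p,l): print(l,d["position"],round(d["confidence"],2))
print(bot.current_t(),bot.current_orientation())
E
```

```text
pics
side 49.503455734869135 272.58612141545456 210.07199846085442 ['frame', 'vertical_fov', 'cx', 'cy', 'camera_from_world', 'shot']
[[-0.68192381 -0.73140765  0.00477205  0.33192448]
 [ 0.47387265 -0.43682381  0.7646108  -0.24460919]
 [-0.55715764  0.52366765  0.64447463 -1.32570148]
 [ 0.          0.          0.          1.        ]]
jar [0.5295, -0.1037, 0.0054] 0.68
jar [0.536, -0.1037, 0.0007] 0.27
bottle [0.3674, 0.1673, -0.0004] 0.84
bottle [0.5421, 0.085, -0.0] 0.77
tin [0.5619, 0.2827, 0.012] 0.98
tin [0.535, -0.103, -0.0008] 0.28
jar_tray [0.572, 0.2834, -0.0014] 0.62
bottle_tray [0.5358, -0.1066, 0.0012] 0.78
bottle_tray [0.5711, 0.2804, -0.0073] 0.32
tin_tray [0.5434, 0.083, 0.002] 0.67
tin_tray [0.5683, 0.2832, -0.004] 0.62
board [0.5697, -0.3044, -0.0019] 0.69
glove_box [0.49, 0.5356, -0.0011] 0.91
top 47.91760791591345 280.51368626035895 203.89034326191685 ['frame', 'vertical_fov', 'cx', 'cy', 'camera_from_world', 'shot']
[[-0.01436303 -0.99985827  0.0087829   0.0277801 ]
 [ 0.9810617  -0.01239506  0.19329849 -0.49432713]
 [-0.19316223  0.01139292  0.98110068 -1.57925
[... 272 characters left out ...]
88
bottle_tray [0.5356, -0.1069, 0.0042] 0.73
tin_tray [0.5442, 0.0827, -0.0007] 0.56
board [0.5702, -0.3061, -0.001] 0.75
board [0.5427, 0.084, 0.0024] 0.16
tape [0.4957, -0.5125, 0.0009] 0.82
glove_box [0.4909, 0.532, 0.0001] 0.79
wrist 69.02841702524621 278.1837597574442 210.36082227936976 ['frame', 'vertical_fov', 'cx', 'cy', 'camera_from_world', 'shot']
[[ 3.29988871e-01 -9.43984810e-01  1.51531599e-04 -5.99126938e-01]
 [ 8.92602437e-01  3.11974884e-01 -3.25472827e-01  4.12728367e-02]
 [ 3.07194131e-01  1.07537668e-01  9.45551382e-01 -3.81011582e-01]
 [ 0.00000000e+00  0.00000000e+00  0.00000000e+00  1.00000000e+00]]
1.05 [-5.32679060e-05  9.85856100e-01  1.67593993e-01  5.56672475e-06]
```

View pics/top0.png

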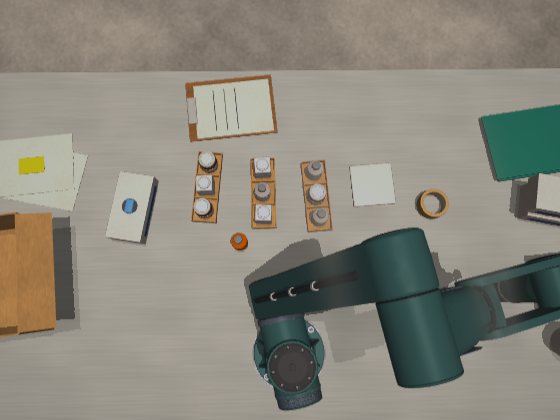

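View pics/side0.png

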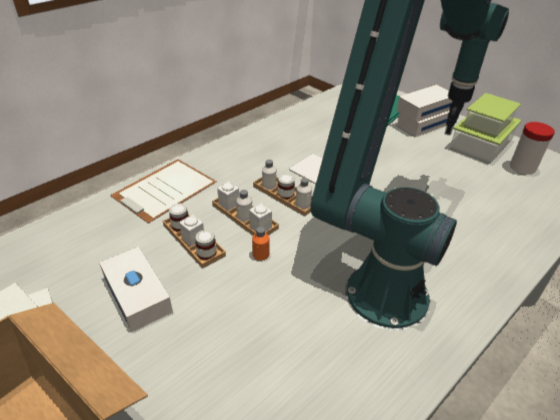

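```bash
cat > h.py <<'E'
from plant import bot
import numpy as np, cv2
from scipy.spatial.transform import Rotation as R
def quat(yaw):  # tool down; jaw axis = world -y rotated by yaw
    q=(R.from_euler('z',yaw)*R.from_quat([1,0,0,0])).as_quat(); return [q[3],q[0],q[1],q[2]]
def f(p): return p["frame"].shape[0]/2/np.tan(np.radians(p["vertical_fov"])/2)
def proj(p,X):
    X=np.atleast_2d(X); T=np.array(p["camera_from_world"]); c=X@T[:3,:3].T+T[:3,3]
    return np.c_[p["cx"]+f(p)*c[:,0]/-c[:,2], p["cy"]-f(p)*c[:,1]/-c[:,2]]
def unproj(p,uv,z):
    uv=np.atleast_2d(uv).astype(float); T=np.array(p["camera_from_world"]); Rm=T[:3,:3]; C=-Rm.T@T[:3,3]
    d=np.c_[(uv[:,0]-p["cx"])/f(p),-(uv[:,1]-p["cy"])/f(p),-np.ones(len(uv))]@Rm
    return C+d*((z-C[2])/d[:,2])[:,None]
E
python3 - <<'E'
from h import *
for n,(x,y) in {"bt":(.535,-.106),"tt":(.543,.084),"jt":(.570,.284)}.items():
    bot.move_ptp([x-.07,y,.34],quat(0))
    p=bot.read_camera("wrist"); cv2.imwrite(f"pics/w_{n}.png",p["frame"])
    T=p["camera_from_world"]; print(n,-T[:3,:3].T@T[:3,3],T[2,:3],bot.current_tcp_pos())
    np.save(f"{n}.npy",p,allow_pickle=True)
    for l in ["jar","bottle","tin","jar_tray","bottle_tray","tin_tray"]:
        for d in bot.landmark_of(p,l):
            if d["confidence"]>.3: print(l,d["position"],round(d["confidence"],2))
        for i,d in enumerate(bot.masks_of(p,l)):
            if d["confidence"]>.3:
                m=d["mask"]; ys,xs=np.nonzero(m); print("  mask",l,round(d["confidence"],2),m.sum(),xs.min(),xs.max(),ys.min(),ys.max())
                np.save(f"m_{n}_{l}_{i}.npy",m)
print(bot.current_t())
E
python3 -c "
import cv2,numpy as np
a=[cv2.imread(f'pics/w_{n}.png') for n in ('bt','tt','jt')]
cv2.imwrite('pics/w3.png',cv2.resize(np.vstack([np.hstack(a[:2]),np.hstack([a[2],a[2]*0])]),(800,600)))"
```

```text
bt [ 0.54937393 -0.10556934  0.4823044 ] [3.25656444e-01 1.65124992e-04 9.45488156e-01] [ 0.46499314 -0.10671983  0.33977923]
jar [0.5273, -0.1058, -0.0005] 0.82
  mask jar 0.96 1736 254 299 95 143
bottle [0.5416, 0.0815, 0.0033] 0.92
bottle [0.3686, 0.1641, -0.0007] 0.58
  mask bottle 0.95 2319 102 167 90 134
  mask bottle 0.87 2027 69 131 205 255
  mask bottle 0.62 6640 0 57 0 180
tin [0.5669, 0.2813, 0.0045] 0.74
  mask tin 0.96 1320 0 34 69 114
jar_tray [0.5701, 0.2835, -0.0011] 0.8
  mask jar_tray 0.71 6622 0 56 0 180
  mask jar_tray 0.44 1259 0 33 69 113
  mask bottle_tray 0.58 9364 238 312 14 202
tin_tray [0.545, 0.0821, -0.0009] 0.62
  mask tin_tray 0.67 11232 88 189 5 194
tt [0.55744418 0.08468214 0.48254036] [0.32521319 0.00137337 0.94563973] [0.4732374  0.08287014 0.34001056]
jar [0.5313, -0.1027, 0.003] 0.84
  mask jar 0.85 2460 384 447 102 149
bottle [0.3681, 0.1622, -0.0002] 0.94
bottle [0.5391, 0.0838, 0.0072] 0.58
bottle [0.5285, -0.1028, 0.0017] 0.32
  mask bottle 0.82 1505 206 245 209 260
  mask bottle 0.58 1442 257 298 97 140
tin [0.566, 0.2842, 0.0056] 0.62
  mask
[... 222 characters left out ...]
 13 200
  mask tin_tray 0.5 4594 0 34 76 239
jt [0.58421791 0.28443828 0.48229837] [0.32573179 0.00154121 0.94546096] [0.49995424 0.28256978 0.33997599]
jar [0.5258, -0.1046, 0.0004] 0.91
  mask jar 0.62 1927 512 559 121 168
bottle [0.369, 0.1638, 0.0012] 0.89
bottle [0.539, 0.0845, 0.0084] 0.73
  mask bottle 0.67 1574 333 374 224 277
  mask bottle 0.62 2150 392 456 117 160
tin [0.5678, 0.282, 0.0029] 0.79
  mask tin 0.86 2025 256 301 96 142
  mask jar_tray 0.7 9029 246 319 12 201
bottle_tray [0.5346, -0.1067, 0.0025] 0.58
  mask bottle_tray 0.83 8053 490 559 47 223
tin_tray [0.5445, 0.086, 0.0011] 0.82
  mask tin_tray 0.72 9141 245 319 13 201
  mask tin_tray 0.61 10519 375 469 36 218
6.5667
```

View pics/w3.png

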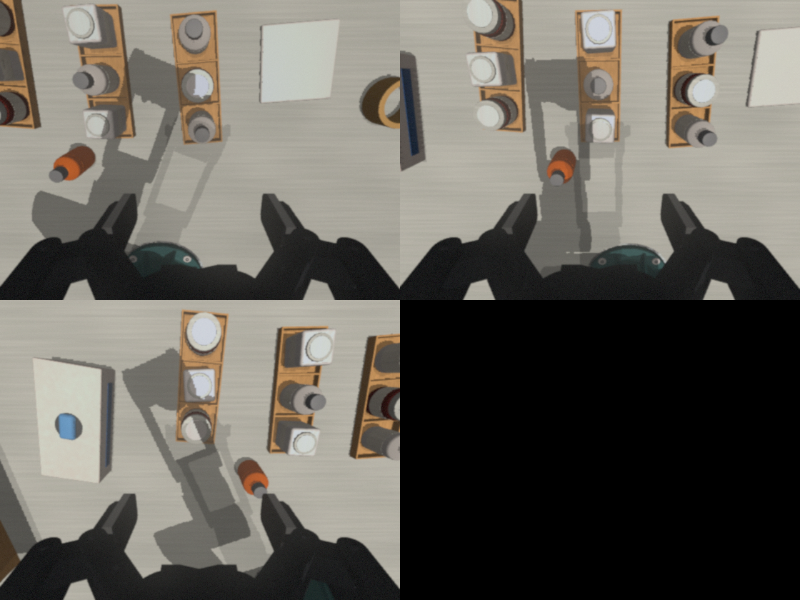

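```bash
cat >> h.py <<'E'
def rect(c,yaw,a,b,z):
    P=np.array([[-a,-b],[a,-b],[a,b],[-a,b]])/2; s,k=np.sin(yaw),np.cos(yaw)
    return np.c_[P@np.array([[k,s],[-s,k]])+np.array(c)[:2],np.full(4,z)]
def circ(c,r,z):
    t=np.linspace(0,2*np.pi,60); return np.c_[c[0]+r*np.cos(t),c[1]+r*np.sin(t),np.full(60,z)]
E
cat > crop.py <<'E'
from h import *
out=[]
for n,kind in (("bt","jar"),("tt","bottle"),("jt","tin")):
    p=np.load(f"{n}.npy",allow_pickle=True).item(); im=p["frame"]
    hsv=cv2.cvtColor(im,cv2.COLOR_BGR2HSV)
    m=((hsv[...,0]>8)&(hsv[...,0]<22)&(hsv[...,1]>110)&(hsv[...,2]>60)).astype(np.uint8)
    m[225:]=0; k,lab,st,_=cv2.connectedComponentsWithStats(m)
    g=np.zeros_like(m); g[:,235:325]=m[:,235:325]
    g=cv2.morphologyEx(g,cv2.MORPH_OPEN,np.ones((2,2),np.uint8))
    ys,xs=np.nonzero(g)
    W=unproj(p,np.c_[xs,ys],0.022)[:,:2]
    (cx,cy),(w,h),a=cv2.minAreaRect(W.astype(np.float32)*1000)
    print(n,round(cx),round(cy),round(w),round(h),round(a,1))
    c=im[5:215,200:350]; out.append(cv2.resize(c,None,fx=1.78,fy=1.78*1.5/1.5,interpolation=cv2.INTER_CUBIC))
cv2.imwrite("pics/crops.png",np.hstack(out)); print(np.hstack(out).shape)
E
python3 crop.py
```

```text
bt 536 -106 242 84 4.3
tt 521 87 104 304 84.4
jt 572 281 84 242 85.3
(374, 801, 3)
```

View pics/crops.png

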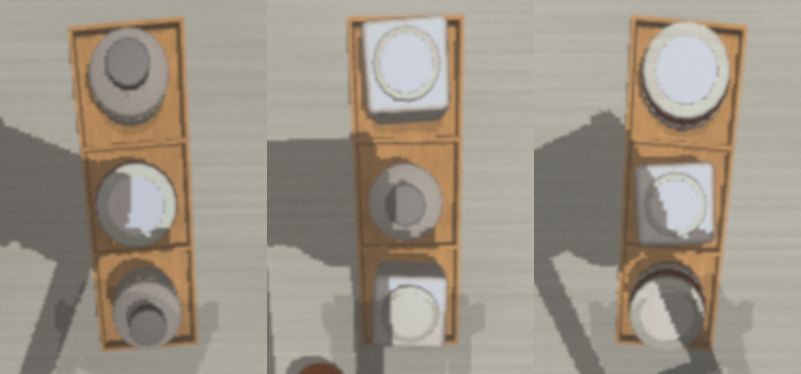

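```bash
cat > fit.py <<'E'
from h import *
from scipy.optimize import minimize
import sys
def hullmask(p,X,S=4):
    uv=proj(p,X); h=cv2.convexHull((uv*S).astype(np.int32)); m=np.zeros((420*S,560*S),np.uint8); cv2.fillConvexPoly(m,h,1)
    return cv2.resize(m.astype(np.float32),(560,420),interpolation=cv2.INTER_AREA)
def model(kind,v,z0=.004):
    if kind=="jar": return np.r_[circ(v,.031,z0),circ(v,.031,z0+.06),circ(v,.029,z0+.076)]
    if kind=="bottle": return np.r_[circ(v,.027,z0),circ(v,.027,z0+.074),circ(v,.0135,z0+.110)]
    if kind=="tin": return np.r_[rect(v,v[2],.052,.052,z0),rect(v,v[2],.056,.047,z0+.079),rect(v,v[2],.047,.056,z0+.079)]
    return np.r_[rect(v,v[2],.252,.086,0),rect(v,v[2],.252,.086,.022)]
def fit(p,m,kind,v0,z0=.004):
    m=m.astype(np.float32)
    def cost(v):
        if len(v)>2: v=np.r_[v[:2],v[2]]
        h=hullmask(p,model(kind,v,z0)); return 1-np.minimum(h,m).sum()/np.maximum(h,m).sum()
    v0=np.array(v0,float); n=len(v0); sim=np.vstack([v0]+[v0+np.eye(n)[i]*[.006,.006,.12][i] for i in range(n)])
    r=minimize(cost,v0,method="Nelder-Mead",options=dict(initial_simplex=sim,xatol=1e-4,fatol=1e-4,maxiter=250)); return r.x,r.fun
def orange(p,v):
    hsv=cv2.cvtColor(p["frame"],cv2.COLOR_BGR2HSV)
    m=((hsv[...,0]>8)&(hsv[...,0]<22)&(hsv[...,1]>90)&(hsv[...,2]>40)).astype(np.uint8)
    roi=cv2.dilate((hullmask(p,model("t",v))>0).astype(np.uint8),np.ones((9,9)))
    m=m*roi; pts=np.argwhere(m)[:,::-1]; o=np.zeros_like(m); cv2.fillConvexPoly(o,cv2.convexHull(pts.astype(np.int32)),1); return o
if __name__=="__main__":
    out=[]
    for n,kind,t,o in (("bt","jar",[.535,-.106,.075],[.530,-.105]),("tt","bottle",[.543,.084,0],[.540,.084]),("jt","tin",[.570,.284,-.08],[.566,.283,-.08])):
        p=np.load(f"{n}.npy",allow_pickle=True).item()
        tv,tc=fit(p,orange(p,t),"t",t)
        ov,oc=fit(p,np.load(f"m_{n}_{kind}_{0 if n!='tt' else 1}.npy"),kind,o)
        print(n,"tray",tv.round(4),round(tc,3),kind,ov.round(4),round(oc,3))
        S=3; im=cv2.resize(p["frame"],None,fx=S,fy=S,interpolation=cv2.INTER_CUBIC)
        def dr(X,c): cv2.polylines(im,[((proj(p,X)+.5)*S).astype(int)],True,c,1)
        dr(rect(tv,tv[2],.252,.086,.022),(255,0,0)); dr(rect(tv,tv[2],.080,.080,.022),(255,0,0))
        dr(circ(ov,{"jar":.029,"bottle":.0135,"tin":.022}[kind],.004+{"jar":.076,"bottle":.11,"tin":.084}[kind]),(0,0,255))
        if kind=="tin": dr(rect(ov,ov[2],.056,.056,.083),(0,200,0))
        out.append(im[10:620,660:920])
    cv2.imwrite("pics/fit.png",cv2.resize(np.hstack(out),(767,600)))
E
python3 fit.py
```

```text
bt tray [ 0.5326 -0.1055  0.0764] 0.012 jar [ 0.5304 -0.1038] 0.052
tt tray [0.5442 0.0825 0.0126] 0.016 bottle [0.5405 0.0846] 0.038
jt tray [ 0.5687  0.2815 -0.0811] 0.012 tin [0.5662 0.2819 0.0356] 0.029
```

View pics/fit.png

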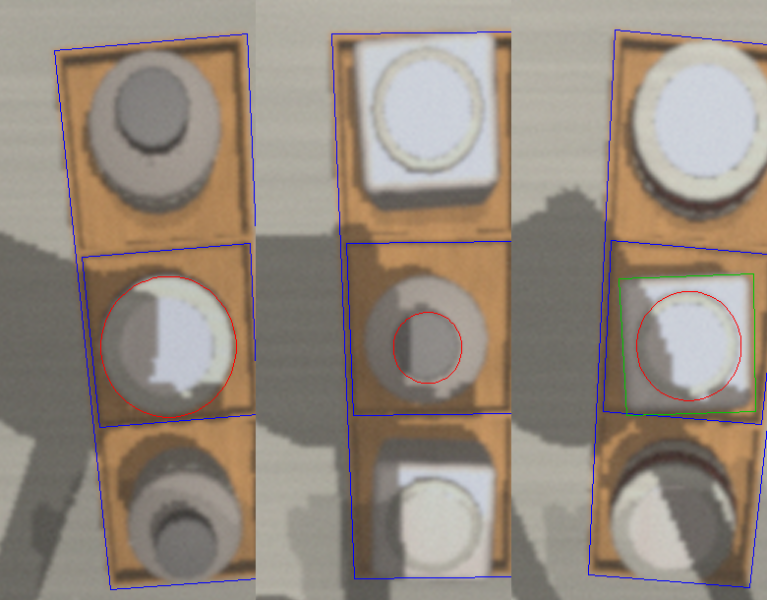

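```bash
cat >> h.py <<'E'
def hover(x,y,yaw,z,v=.25): bot.servo_line([x,y,z],quat(yaw),max_speed=v)
def pick(x,y,yaw,zg,force=45,lift=.165):
    hover(x,y,yaw,zg+.13)
    bot.servo_line([x,y,zg+.03],max_speed=.15); f0=np.array(bot.current_force())
    bot.servo_line([x,y,zg],max_speed=.06)
    print("down dF",(np.array(bot.current_force())-f0).round(1),"tcp",np.round(bot.current_tcp_pos(),4))
    bot.grasp(force); print("width",round(bot.current_width(),4))
    bot.servo_line([x,y,zg+.01],max_speed=.04)
    bot.servo_line([x,y,zg+lift],max_speed=.15); bot.pause(.2)
    print("lifted width",round(bot.current_width(),4),"dF",(np.array(bot.current_force())-f0).round(1),"t",round(bot.current_t(),1))
def place(x,y,yaw,zp,lift=.165):
    hover(x,y,yaw,zp+lift)
    bot.servo_line([x,y,zp+.03],max_speed=.15)
    bot.servo_line([x,y,zp+.004],max_speed=.05); bot.pause(.2); f0=np.array(bot.current_force())[2]
    for dz in (.002,.001,0,-.001,-.002,-.003):
        bot.servo_line([x,y,zp+dz],max_speed=.02); bot.pause(.1); df=np.array(bot.current_force())[2]-f0
        if df>2.5: break
    print("set dz",dz,"dFz",round(df,1))
    bot.open_gripper(); bot.pause(.1)
    bot.servo_line([x,y,zp+.02],max_speed=.06); bot.servo_line([x,y,zp+lift],max_speed=.25)
    print("placed width",round(bot.current_width(),3),"t",round(bot.current_t(),1))
def snap(cam,name):
    p=bot.read_camera(cam); cv2.imwrite(f"pics/{name}.png",p["frame"]); np.save(f"{name}.npy",p,allow_pickle=True); return p
E
python3 - <<'E'
from h import *
hover(.50,.10,0,.30); hover(.531,-.104,.0764,.22)
pick(.531,-.104,.0764,.025)
snap("wrist","a1"); snap("side","a2")
E
python3 -c "
import cv2,numpy as np
cv2.imwrite('pics/a.png',cv2.resize(np.hstack([cv2.imread('pics/a1.png'),cv2.imread('pics/a2.png')]),(800,300)))"
```

```text
down dF [-1.8  0.1  0.1] tcp [ 0.5308 -0.1039  0.0247]
width 0.0609
lifted width 0.0612 dF [-1.2 -1.2 -3.9] t 12.5
```

View pics/a.png

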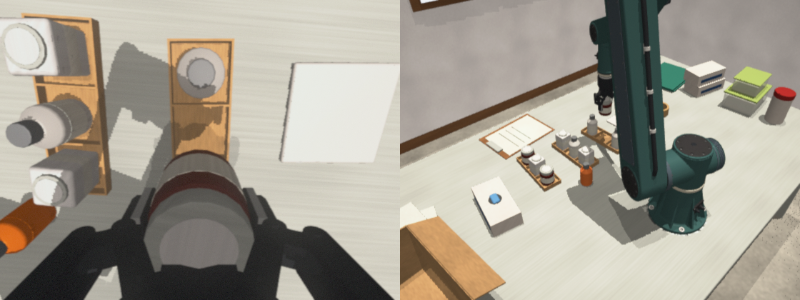

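The jar is held upright (wrist view, about px (200,210)) and its cell is empty. Next, the board, then the bottle.

```bash
python3 - <<'E'
from h import *
place(.565,-.305,.0764,.031)
hover(.52,-.305,0,.30); p=snap("wrist","b0")
for d in bot.landmark_of(p,"jar"): print("jar",d["position"],round(d["confidence"],2))
hover(.541,.0846,.0126,.23,.3)
pick(.541,.0846,.0126,.046)
snap("wrist","b1")
E
python3 -c "
import cv2,numpy as np
cv2.imwrite('pics/b.png',cv2.resize(np.hstack([cv2.imread('pics/b0.png'),cv2.imread('pics/b1.png')]),(800,300)))"
```

```text
set dz 0 dFz 8.1
placed width 0.085 t 18.2
jar [0.5627, -0.3048, 0.0077] 0.74
down dF [ 0.2  0.4 -0. ] tcp [0.5408 0.0846 0.0457]
width 0.0528
lifted width 0.0531 dF [-0.3 -0.6 -3.9] t 24.4
```

View pics/b.png

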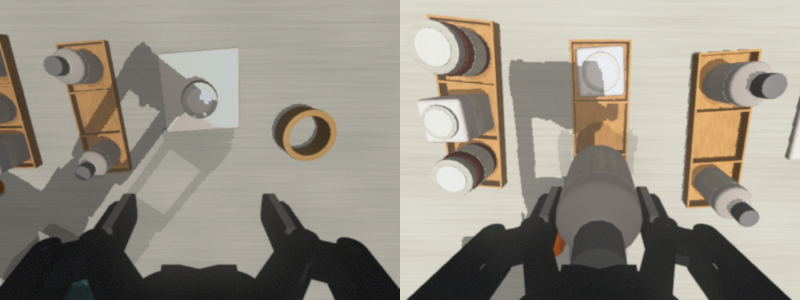

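The jar is upright on the board (px ~(200,98)) and the white bottle is held straight, with the empty bottle-tray cell at ~(722,130). The orange one has not moved. Next I place the bottle and fetch the tin.

```bash
python3 - <<'E'
from h import *
place(.534,-.106,.0764,.046)
hover(.48,-.106,.03,.30); snap("wrist","c0")
hover(.567,.282,.0356,.23,.3)
pick(.567,.282,.0356,.030)
snap("wrist","c1")
E
python3 -c "
import cv2,numpy as np
cv2.imwrite('pics/c.png',cv2.resize(np.hstack([cv2.imread('pics/c0.png'),cv2.imread('pics/c1.png')]),(800,300)))"
```

```text
set dz 0 dFz 9.2
placed width 0.085 t 30.1
down dF [ 0.4 -0.2  0.2] tcp [0.5668 0.282  0.0296]
width 0.0559
lifted width 0.0556 dF [ 0.9 -0.4 -1.6] t 36.3
```

View pics/c.png

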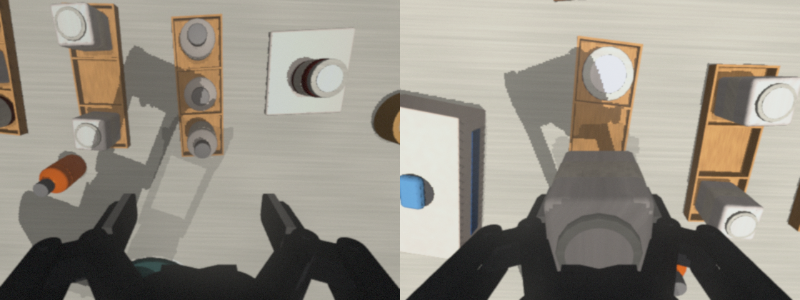

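The bottle stands in the middle cell (left, ~(199,93)) and the tin is held squarely. Next, the tin goes into the tin tray, then I pick the jar from where it was released.

```bash
python3 - <<'E'
from h import *
place(.5445,.083,.0126,.030)
hover(.48,.083,0,.30); snap("wrist","d0")
hover(.565,-.305,.0764,.23,.3)
pick(.565,-.305,.0764,.031)
snap("wrist","d1")
E
python3 -c "
import cv2,numpy as np
cv2.imwrite('pics/d.png',cv2.resize(np.hstack([cv2.imread('pics/d0.png'),cv2.imread('pics/d1.png')]),(800,300)))"
```

```text
set dz 0 dFz 8.4
placed width 0.085 t 42.0
down dF [-1.2 -0.1  0.2] tcp [ 0.5649 -0.3049  0.0306]
width 0.0615
lifted width 0.0611 dF [-0.4  0.9 -2.5] t 48.2
```

View pics/d.png

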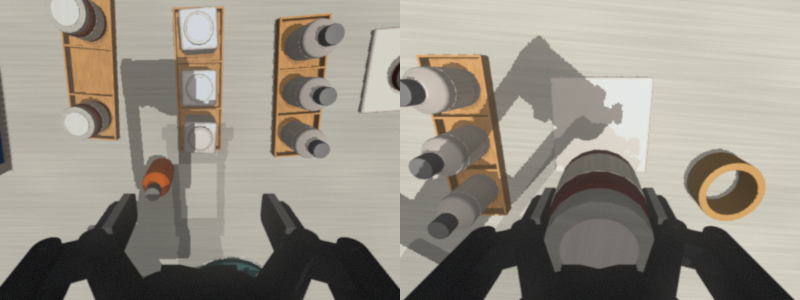

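The tin stands in its cell (left, ~(200,88)) and the jar is held. I'll place it, then check all three trays.

```bash
python3 - <<'E'
from fit import *
place(.5695,.2825,-.0811,.025)
res=[]
for n,kind,t in (("jt","jar",[.5695,.2825,-.0811]),("tt","tin",[.544,.083,.0126]),("bt","bottle",[.534,-.106,.0764])):
    hover(t[0]-.08,t[1],0,.34,.3); p=snap("wrist","e_"+n)
    tv,tc=fit(p,orange(p,t),"t",t)
    ms=[d for d in bot.masks_of(p,kind) if d["confidence"]>.3]
    for d in ms:
        uv=proj(p,[t[0],t[1],.06])[0].astype(int)
        if d["mask"][uv[1],uv[0]] and d["mask"].sum()<4000:
            ov,oc=fit(p,d["mask"],kind,t if kind=="tin" else t[:2]); print(n,"tray",tv.round(4),round(tc,3),kind,ov.round(4),round(oc,3))
    res.append(p["frame"][0:225,150:400])
snap("top","e_top"); print(bot.current_t())
cv2.imwrite("pics/e.png",cv2.resize(np.hstack(res),(800,240),interpolation=cv2.INTER_CUBIC))
E
```

```text
set dz 0 dFz 8.1
placed width 0.085 t 55.4
jt tray [ 0.569   0.2818 -0.082 ] 0.013 jar [0.5687 0.2827] 0.056
tt tray [0.5447 0.0827 0.0157] 0.028 tin [0.5441 0.0831 0.0055] 0.026
bt tray [ 0.5329 -0.1056  0.0769] 0.012 bottle [ 0.5334 -0.1058] 0.061
58.0667
```

View pics/e.png

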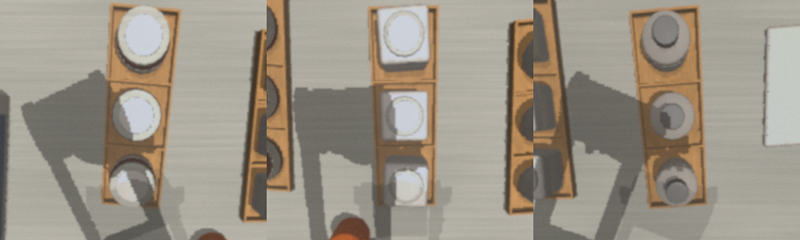

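View pics/e_top.png

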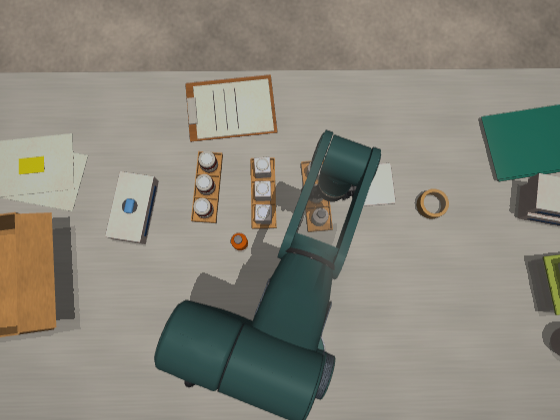

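All three stand centred within about 1 mm in their own cells. The tape, the glove box and the orange bottle are where they were, and the gripper is clear.

```bash
python3 -c "
from plant import bot
bot.pause(.3); print(bot.current_force(),bot.current_t()); bot.sign_off()"
```

```text
[ 1.16338627 -0.25012998 -0.38428414] 58.3667
the job is handed in; nothing more can be done
```

The jar, the bottle and the tin now each stand upright in the middle cell between their own kind. The job was handed in at 58 s.

- **Moves:** the jar went to the white board first, then the bottle to its tray, the tin to its tray, and the jar to its tray. Each was lowered until it touched down (8–9 N) before the gripper opened.
- **Final positions:** the last wrist pictures put each item within about 1 mm of its cell centre.
- **Left alone:** in the top view the tape, glove box and orange bottle had not moved. The gripper was empty and raised clear, with about 1 N on the wrist.
- **Disagreements:** the tray position fits and the networks' readings differed by up to about 3 mm in x, so I aimed between them. The end cells have 9 mm or more to spare either side, so this did not matter. No check failed.

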